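# Prize counter: clear the mat and hand over the toy sword

### The job

First clear the two cardboard packing pieces off the handover mat into the waste bin. Then pull the toy sword (the one with the crossbar, not the wand) straight up out of the display stand and lay it flat on the mat for the customer, whole length inside its edges, leaving the stand, the wand, the tumbler and the boxed toy as they are.

Things in the scene. Friction and masses are not known exactly. Their poses are not given: they have to be found in the camera images.
- mat: dark rubber handover mat fixed on the counter, 260 (own x) x 300 (own y) mm, 4 mm thick; origin at the centre of its underside
- bin: grey open-topped waste bin fixed on the counter, 160 x 160 mm, 100 mm high, walls 4 mm; origin at the centre of its underside; stands on one side of the mat, the stand on the other (sides vary)
- stand: loose heavy pale wooden display stand (0.9 kg), block 180 (own x) x 80 (own y) x 110 mm high with two 36 mm square sockets, 104 mm deep, open upwards, at own x = -45 and +45 mm; origin at the centre of its underside
- sword: toy sword, 206 mm long, 90 g, blade down in either socket. Origin at blade tip, own z from tip to pommel, own x along the crossbar. Blade 26 x 8 mm, z 0 to 100 mm; crossbar 70 (x, rounded ends) x 22 (y) mm, z 100 to 114 (at the start it rests across the socket's rim, 110 mm above the counter); round wooden grip, diameter 22, z 114 to 184; pommel, diameter 28, z 184 to 206
- sword_tip (a point): tip of the sword's blade
- sword_grip (a point): point on the sword's axis at the middle of the round grip, 150 mm from the tip
- sword_pommel (a point): top end of the pommel, 206 mm from the tip
- wand: toy wand in the other socket, to be left there: rod 18 mm thick, round collar 56 mm across on the rim, ball 40 mm across on top, 205 mm long; origin at its lower end, own z up the rod
- corner: L-shaped cardboard packing corner lying on the mat, 70 x 70 mm over all, 40 mm high, legs 28 mm wide, 35 g. Origin at the centre of the 70 x 70 square, on the underside; one leg runs along own x over its whole length at y = -21 mm (centre line), the other along own y at x = -21 mm; the open quarter is at +x, +y
- corner_centre (a point): centre of mass of the packing corner, own (-8, -8, 20) mm
- block: cardboard packing block lying on the mat, 66 (own x) x 44 (own y) mm, 40 mm high with a notch 26 mm wide and 12 mm deep across the middle of its top, 30 g; origin at the centre of its underside
- block_centre (a point): middle of the packing block, 18 mm above its underside
- tumbler: white plastic tumbler, 80 mm across, 120 mm high, beyond the bin or the stand; bystander; origin at the centre of its underside
- toybox: boxed toy, 50 x 130 x 110 mm high, beyond the bin or the stand; bystander; origin at the centre of its underside

How it is judged:
On the way, in this order (a step that is already met when the one before it is completed fails the run):
1. both packing pieces are in the waste bin, let go, their middles below its rim (x of corner_centre in the frame of bin between -0.076 and 0.076 m and y of corner_centre in the frame of bin between -0.076 and 0.076 m and z of each of corner_centre, block_centre in the frame of bin below 0.09 m and contact force between the fingers and corner below 0.05 N and x of block_centre in the frame of bin between -0.076 and 0.076 m and y of block_centre in the frame of bin between -0.076 and 0.076 m and contact force between the fingers and block below 0.05 N), for 0.2 s.
2. the sword is drawn out: held in the fingers, the tip of its blade is above the stand's rim (110 mm) while the sword is still upright within 25 degrees (height (world z) of sword_tip above 0.112 m and angle between sword's own z axis and vertical below 0.436 rad and contact force between the fingers and sword above 0.1 N), for 0.1 s.
At the end, for the whole second after the job is handed in: The sword lies flat on the mat (axis within 10 degrees of level, both ends down, not propped up on the crossbar), tip and pommel both within the mat's outline, let go and at rest; both packing pieces are in the bin below its rim (all of step 1 and x of sword_tip in the frame of mat between -0.13 and 0.13 m and y of sword_tip in the frame of mat between -0.15 and 0.15 m and x of sword_pommel in the frame of mat between -0.13 and 0.13 m and y of sword_pommel in the frame of mat between -0.15 and 0.15 m and angle between sword's own z axis and vertical between 1.4 and 1.75 rad and height (world z) of sword_grip below 0.035 m and linear speed of sword below 0.02 m/s and contact force between the fingers and sword below 0.05 N); the robot touches nothing.
It fails at once if the display stand is shifted by more than 25 mm or tipped by more than 9 degrees (distance of stand from where it was at the start of the episode above 0.025 m or angle between stand's own z axis and vertical above 0.157 rad).
It fails at once if the wand is lifted or shifted by more than 25 mm (distance of wand from where it was at the start of the episode above 0.025 m).
It fails at once if the tumbler or the boxed toy is shifted by more than 20 mm (distance of any of tumbler, toybox from where it was at the start of the episode above 0.02 m).
It fails at once if the sword, once drawn, is let go in mid-air, with both its tip and its pommel more than 60 mm above the counter (distance of sword from where it was at the start of the episode above 0.05 m and height (world z) of each of sword_tip, sword_pommel above 0.06 m and contact force between the fingers and sword below 0.01 N).
It also fails if it takes over 72 s, if anything falls off the work surface, if the arm or the gripper's body presses on something with over 40 N, if the wrist force passes 120 N, or if a joint passes its speed limit or range.

### The arm

A 6-joint arm with a two-finger parallel gripper is mounted at the origin on the work surface. World frame = base frame: x ahead of the robot, y to its left, z up, the work surface at z = 0. Lengths are in m, angles in rad, forces in N, time in s.
With the tool pointing down it reaches from about 0.35 to 0.925 m from the base axis. Payload 6.4 kg.
Tool frame: the origin (TCP) lies between the finger pads; the fingertips stand bot.nose_length ahead of it and the grasp point (between the pads) lies 11 mm behind it (bot.nose_length is the distance from the TCP to the fingertips, in m); y points along the fingers, x is the direction in which the jaws open and shut, and the axes are right-handed (so a half turn about y gives the same grasp; the last joint's range is limited). The gripper opens to 85 mm and grips with 20 to 120 N. Pads are 22 mm wide; open, the fingers measure 114 mm over their backs; the gripper's body (76 mm by 85 mm) begins 54 mm behind the grasp point. The pads swing forward as they close: fully open they stand 13 mm farther back than shut.
Start: joints at [-1.278, 0.245, 1.558, -0, 1.339, -0.174], TCP at [0.293, -0.58, 0.239] pointing down, gripper open.
Joint ranges: [-3.13, 3.13], [-1.02, 2.26], [0.13, 2.54], [-0.95, 4.09], [0.21, 2.88], [-2.74, 2.74]. Speed limits (rad/s): [2.57, 2.57, 3.14, 3.14, 3.14, 3.14].

### API

Orientations are given as a unit quaternion [x, y, z, w].
In Python, from rig import bot gives the robot as it stands.
- The arm moves only by the tool carry_out, never from a script. Its argument "series" is a list of rows, each an object with "translation": the shift along the world's x, y, z in units of 0.4 m (1.0 is 0.4 m), a list of three; "twist": the turn, a rotation vector about the world's x, y, z in units of pi/2 rad (1.0 is pi/2 rad), a list of three; "claw": the gripper command: -1 is fully open, 1 is shut, values between are in proportion. A call has 1 to 20 rows; each row shifts and turns the pose as measured when the row begins; what a row does not reach is not made up. A row lasts 1/8 s, in which the tool goes at most 62.5 mm and 10.7 degrees, less where a joint would pass 70% of its speed; a pose out of reach is approached as far as the arm can. A call with a number of a shift or a turn outside -1 to 1 is refused whole. A call with a gripper value outside its range is refused whole. The fingers move at their own pace and stop on an object; "grip_force" is the grip in N (left out, the last holds). Time passes only in rows, so rows that do not move let the fingers close. It gives the time, the measured TCP pose, the force and the opening at its end, in the units of the state.
- bot.read_state(): the state, without advancing time (a new reading comes with each control period).
- bot.grab_frame(name): name is "scene" or "top" or "wrist"; returns (picture, depth): 420x560x3 uint8, red, green, blue; 420x560 float32, m along the optical axis (not along the pixel's ray), 0 where there is no reading.
- bot.camera_model(name): a dict with "vertical_fov" (degrees; the focal length in pixels is half the picture's height over the tangent of half this angle, whatever the lens; pixels are square), "cx", "cy" (the principal point, pixels), "T" (4x4, takes a point from camera to world coordinates). Camera axes: x right, y down, z forward; pixel columns grow to the right and rows downward; lengths in m; the calibration is good to about 2 mm. A picture is of the moment at which its call begins: read the wrist's pose just before it. camera_model takes no time and is no camera call; for the wrist camera it gives the pose at the moment of the call.
- bot.sign_off(): hands the job in, once; it reports no verdict.
Trained networks look in the newest picture that a camera, given by its name, has taken for a name from the list of things; names that differ only in an ending like _2 or _b are one class to them, and where a whole thing is asked for, a point or a joint stands for the part that bears it (a point fixed in the world has none). Each returns a list of dicts, best first, with "p" (0 to 1); they miss things now and then, are a little off and sometimes report something else, mostly with a low value. They report only what shows in the picture. A call takes as long as a camera call.
- bot.find_in(camera, thing): "centre" ([column, row] as shares, 0 to 1, of the picture: columns of its width, rows of its height, amid what is visible of it).
- bot.place_of(camera, thing): "centre" ([column, row] as shares, 0 to 1, of the picture: columns of its width, rows of its height: a listed point, or the origin of a listed thing).
The state is a dict: "t": time; "joint_positions": joint angles; "qd": joint speeds; "joint_torque": joint torques, N m; "tool_pos": TCP position; "tool_rot": TCP orientation; "wrist_force": force on the tool from outside, world axes, zero at the start; "wrist_torque": the same for the moment, N m; "width": finger opening in m.
Only numpy, scipy, OpenCV 4.12 (cv2) and the standard library are available. Lean on these libraries where they do the work, as an engineer would, in place of code of your own. Each camera call takes 0.05 s, during which the arm holds its last target. There are 200 camera calls.

## Working session

There is one attempt and no reset: what is moved stays moved. The work goes in short steps, Python scripts to look and compute and a tool call to move; the robot and the scene stay as the last step left them, time stands still between calls to the robot, and variables do not carry over. Pictures are saved under pics/ and viewed, about 8 in all and at most 12, crops included, and the job is handed in when it is done.

Besides the shell and the picture viewer there is one more tool, called as name(argument=value, ...), one argument or row to a line, values as JSON. carry_out: Moves the arm, as the interface text tells. Shifts and turns lie within -1 to 1; 1 stands for 0.4 m of shift or pi/2 rad of turn. Its arguments: {"type":"object","properties":{"series":{"type":"array"},"grip_force":{"type":"number"}},"required":["series"]}

```bash
mkdir -p pics; ls
cat > h.py <<'E'
import numpy as np, cv2
from rig import bot
def K(c):
    m=bot.camera_model(c); f=210/np.tan(np.radians(m["vertical_fov"])/2); return m,f
def cloud(c,d):
    m,f=K(c); v,u=np.mgrid[0:420,0:560]
    P=np.stack([(u-m["cx"])/f*d,(v-m["cy"])/f*d,d],-1)
    T=np.array(m["T"]); return P@T[:3,:3].T+T[:3,3]
def ray(c,px,z):
    m,f=K(c);T=np.array(m["T"]); r=T[:3,:3]@np.array([(px[0]-m["cx"])/f,(px[1]-m["cy"])/f,1.])
    return T[:3,3]+r*(z-T[2,3])/r[2]
E
python3 - <<'E'
from h import *
s=bot.read_state(); print(s["t"],s["tool_pos"],s["tool_rot"],s["width"],bot.nose_length)
im,d=bot.grab_frame("top"); cv2.imwrite("pics/top.png",im[:,:,::-1]); np.save("top.npy",d)
im2,d2=bot.grab_frame("scene"); cv2.imwrite("pics/scene.png",im2[:,:,::-1]); np.save("scene.npy",d2)
Z={"mat":0,"bin":0,"stand":0,"sword_grip":.16,"sword_pommel":.216,"wand":.006,"corner":.004,"corner_centre":.024,"block_centre":.022,"tumbler":0,"toybox":0}
for n,z in Z.items():
    for q in bot.place_of("top",n)[:2]:
        px=np.array(q["centre"])*[560,420]; print(n,round(q["p"],2),px.round(),ray("top",px,z).round(3))
print(K("top"))
E
```

```text
pics
0.0 [ 0.29237916 -0.57992077  0.23818154] [-0.60164641  0.37128851 -0.37028383  0.60254155] 0.0854851725559185 0.008
mat 0.96 [289. 233.] [ 0.554 -0.027  0.   ]
bin 0.86 [411. 261.] [ 0.488 -0.359  0.   ]
stand 0.75 [157. 241.] [0.522 0.331 0.   ]
wand 0.8 [158. 224.] [0.567 0.331 0.006]
wand 0.18 [314. 248.] [ 0.515 -0.097  0.006]
corner 0.98 [314. 247.] [ 0.52  -0.098  0.004]
corner 0.2 [410. 264.] [ 0.482 -0.356  0.004]
corner_centre 0.73 [127. 252.] [0.487 0.401 0.024]
corner_centre 0.64 [317. 246.] [ 0.519 -0.104  0.024]
block_centre 0.73 [267. 223.] [0.579 0.033 0.022]
block_centre 0.23 [117. 253.] [0.484 0.427 0.022]
tumbler 0.83 [182. 175.] [0.711 0.277 0.   ]
toybox 0.92 [386. 174.] [ 0.735 -0.299  0.   ]
({'vertical_fov': 54.75058675600916, 'cx': 279.32203002600465, 'cy': 209.25882775525395, 'T': array([[ 3.15402506e-02, -9.76572043e-01,  2.12866759e-01,
         3.81462089e-01],
       [-9.99479911e-01, -3.22472511e-02,  1.50718598e-04,
         4.00371417e-04],
       [ 6.71718025e-03, -2.12760803e-01, -9.77081225e-01,
         1.10094100e+00],
       [ 0.00000000e+00,  0.00000000e+00,  0.00000000e+00,
         1.00000000e+00]])}, np.float64(405.559005104432))
```

View pics/top.png

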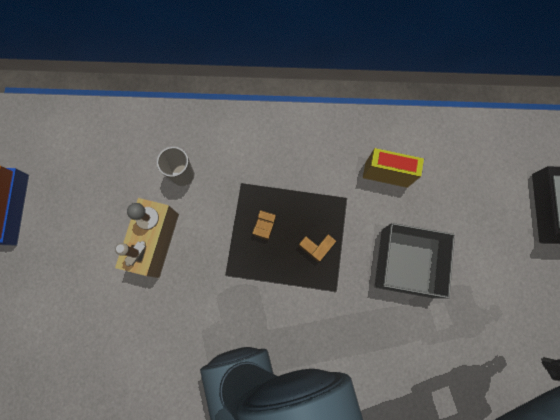

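View pics/scene.png

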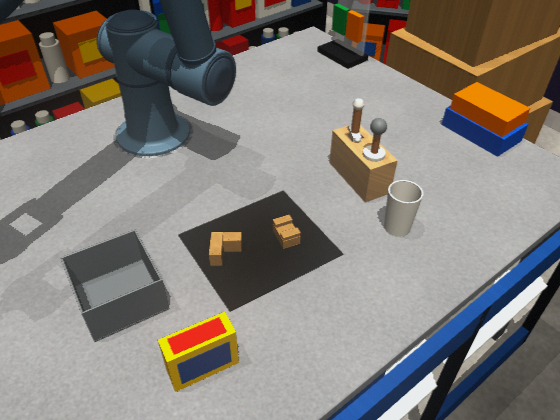

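The top view shows the mat at (288,237), block (264,224), corner (318,247), bin (414,260) and stand (147,238). The sword is at (122,250) with its crossbar near (137,253), and the wand is at (136,211). Next I fit exact poses from depth.

```bash
cat > fit.py <<'E'
from h import *
im=cv2.imread("pics/top.png"); d=np.load("top.npy"); P=cloud("top",d); z=P[...,2]
def rect(m,n):
    q=P[m][:,:2].astype(np.float32); r=cv2.minAreaRect(q*1000); b=cv2.boxPoints(r)
    print(n,m.sum(),np.round(r[0],0),np.round(r[1],0),round(r[2],1),"z",np.percentile(z[m],[5,50,95]).round(3)); print("   ",b.round(0).tolist())
v,u=np.mgrid[0:420,0:560]
def box(a,b,c,e): return (u>=a)&(u<=b)&(v>=c)&(v<=e)&(d>0)
dark=im.max(2)<45
m=box(222,352,180,295)&(im.max(2)<60)&(z<.015); rect(m,"mat")
rect(box(245,282,205,245)&(z>.036),"block top"); rect(box(245,282,205,245)&(z>.018),"block all")
rect(box(295,340,230,268)&(z>.036),"corner")
rect(box(110,180,190,285)&(abs(z-.11)<.006),"stand top")
rect(box(110,135,240,262)&(z>.19),"pommel"); rect(box(124,150,198,225)&(z>.18),"ball")
rect(box(118,155,238,270)&(z>.117)&(z<.132),"crossbar")
rect(box(365,465,215,310)&(z>.092),"bin rim")
rect(box(355,430,140,190)&(z>.1),"toybox"); rect(box(150,195,140,190)&(z>.11),"tumbler")
cr=lambda a,b,c,e,k: cv2.resize(im[c:e,a:b],None,fx=k,fy=k,interpolation=cv2.INTER_CUBIC)
cv2.imwrite("pics/crop.png",np.hstack([cr(105,185,190,285,5),cr(245,345,200,295,4)[:,:].copy() if 0 else cv2.resize(im[200:275,245:345],(400,475))]))
# top z in crossbar area
E
python3 fit.py
```

```text
mat 9091 [548. -22.] [297. 258.] 83.7 z [0.002 0.005 0.008]
    [[404.0, -156.0], [660.0, -184.0], [692.0, 112.0], [436.0, 140.0]]
block top 269 [570.  40.] [44. 67.] 74.1 z [0.04  0.045 0.048]
    [[532.0, 28.0], [596.0, 10.0], [608.0, 52.0], [544.0, 70.0]]
block all 437 [570.  40.] [44. 67.] 74.1 z [0.03  0.042 0.048]
    [[532.0, 28.0], [596.0, 10.0], [608.0, 52.0], [544.0, 70.0]]
corner 464 [ 526. -102.] [70. 71.] 51.9 z [0.042 0.045 0.048]
    [[477.0, -108.0], [533.0, -152.0], [576.0, -97.0], [520.0, -53.0]]
stand top 1519 [519. 335.] [ 82. 180.] 77.7 z [0.107 0.111 0.114]
    [[423.0, 315.0], [599.0, 276.0], [616.0, 356.0], [440.0, 395.0]]
pommel 146 [475. 345.] [26. 27.] 64.7 z [0.201 0.214 0.219]
    [[458.0, 339.0], [482.0, 327.0], [493.0, 351.0], [469.0, 362.0]]
ball 254 [563. 325.] [37. 37.] 8.8 z [0.198 0.21  0.215]
    [[541.0, 341.0], [547.0, 304.0], [584.0, 310.0], [578.0, 346.0]]
crossbar 191 [475. 344.] [22. 69.] 59.6 z [0.12  0.124 0.128]
    [[439.0, 352.0], [499.0, 317.0], [510.0, 337.0], [451.0, 371.0]]
bin rim 597 [ 484. -349.] [162. 160.] 81.6 z [0.093 0.1   0.103]
    [[393.0, -417.0], [552.0, -440.0], [575.0, -280.0], [417.0, -257.0]]
toybox 1015 [ 732. -298.] [131.  51.] 79.2 z [0.106 0.111 0.114]
    [[694.0, -358.0], [744.0, -368.0], [769.0, -239.0], [719.0, -229.0]]
tumbler 228 [710. 276.] [80. 77.] 45.7 z [0.111 0.119 0.123]
    [[655.0, 275.0], [710.0, 221.0], [766.0, 278.0], [711.0, 332.0]]
```

View pics/crop.png

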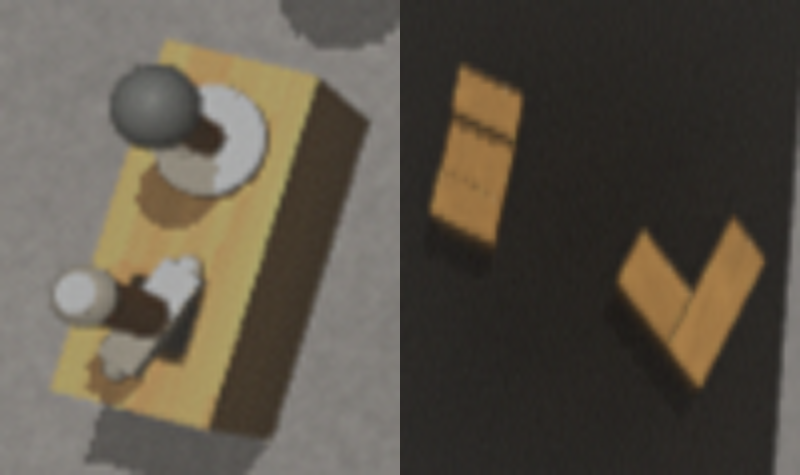

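Both crops match the fits: the sword crossbar runs at about −30°, the stand at −12.5°, and the corner's open quarter points away from the robot. The corner goes first: grasp its left leg at (518,−79) mm with the jaw axis at −38°.

carry_out(
  series=[
    {"translation":[0.0565,0.125,-0.0245],"twist":[0,0,0.07],"claw":-1},
    {"translation":[0.0565,0.125,-0.0245],"twist":[0,0,0.07],"claw":-1},
    {"translation":[0.0565,0.125,-0.0245],"twist":[0,0,0.07],"claw":-1},
    {"translation":[0.0565,0.125,-0.0245],"twist":[0,0,0.07],"claw":-1},
    {"translation":[0.0565,0.125,-0.0245],"twist":[0,0,0],"claw":-1},
    {"translation":[0.0565,0.125,-0.0245],"twist":[0,0,0],"claw":-1},
    {"translation":[0.0565,0.125,-0.0245],"twist":[0,0,0],"claw":-1},
    {"translation":[0.0565,0.125,-0.0245],"twist":[0,0,0],"claw":-1},
    {"translation":[0.0565,0.125,-0.0245],"twist":[0,0,0],"claw":-1},
    {"translation":[0.0565,0.125,-0.0245],"twist":[0,0,0],"claw":-1},
    {"translation":[0,0,0],"twist":[0,0,0],"claw":-1},
  ],
  grip_force=30,
)

```text
t: 2.02
tool_pos: [0.5231, -0.066, 0.1416]
tool_rot: [0.671, -0.223, 0.23, -0.669]
wrist_force: [-0.3, 0.0, 0.0]
width: 0.0854
```

```bash
cat >> h.py <<'E'
from scipy.spatial.transform import Rotation as R
def st(goal=None,yaw=None):
    s=bot.read_state(); M=R.from_quat(s["tool_rot"]).as_matrix(); p=np.array(s["tool_pos"])
    print("t",round(s["t"],2),"tcp",p.round(4),"jaw",M[:,0].round(3),"fing",M[:,1].round(3),"yaw",np.degrees(np.arctan2(M[1,0],M[0,0])).round(1),"w",round(s["width"],4),"F",np.round(s["wrist_force"],1),"q",np.round(s["joint_positions"],2))
    if goal is not None: print("units",((np.array(goal)-p)/.4).round(4))
E
python3 -c "
from h import *
st([.518,-.079,.016])"
```

```text
t 2.02 tcp [ 0.5231 -0.066   0.1416] jaw [ 0.795 -0.607  0.01 ] fing [ 0.007 -0.006 -1.   ] yaw -37.4 w 0.0854 F [-0.3  0.   0. ] q [-0.34  0.07  1.95 -0.    1.12  0.31]
units [-0.0128 -0.0326 -0.314 ]
```

carry_out(
  series=[
    {"translation":[-0.0128,-0.0326,-0.08],"twist":[0,0,0],"claw":-0.6},
    {"translation":[0,0,-0.1],"twist":[0,0,0],"claw":-0.6},
    {"translation":[0,0,-0.084],"twist":[0,0,0],"claw":-0.6},
    {"translation":[0,0,-0.05],"twist":[0,0,0],"claw":-0.6},
    {"translation":[0,0,0],"twist":[0,0,0],"claw":1},
    {"translation":[0,0,0],"twist":[0,0,0],"claw":1},
    {"translation":[0,0,0],"twist":[0,0,0],"claw":1},
    {"translation":[0,0,0],"twist":[0,0,0],"claw":1},
    {"translation":[0,0,0],"twist":[0,0,0],"claw":1},
  ],
  grip_force=30,
)

```text
t: 3.15
tool_pos: [0.5216, -0.0853, 0.0194]
tool_rot: [0.672, -0.22, 0.235, -0.667]
wrist_force: [-0.2, 0.1, -0.4]
width: 0.0277
```

```bash
python3 -c "
from h import *
st([.49,-.345,.2])"
```

```text
t 3.15 tcp [ 0.5216 -0.0853  0.0194] jaw [ 0.793 -0.609  0.023] fing [ 0.019 -0.013 -1.   ] yaw -37.5 w 0.0277 F [-0.2  0.1 -0.4] q [-0.37  0.27  1.98 -0.01  0.86  0.28]
units [-0.079  -0.6491  0.4515]
```

carry_out(
  series=[
    {"translation":[0,0,0.125],"twist":[0,0,0],"claw":1},
    {"translation":[0,0,0.125],"twist":[0,0,0],"claw":1},
    {"translation":[0,0,0.125],"twist":[0,0,0],"claw":1},
    {"translation":[-0.0173,-0.1,0.02],"twist":[0,0,0],"claw":1},
    {"translation":[-0.0173,-0.125,0],"twist":[0,0,0],"claw":1},
    {"translation":[-0.0173,-0.125,0],"twist":[0,0,0],"claw":1},
    {"translation":[-0.0173,-0.125,0],"twist":[0,0,0],"claw":1},
    {"translation":[-0.0173,-0.125,0],"twist":[0,0,0],"claw":1},
    {"translation":[0,0,0],"twist":[0,0,0],"claw":1},
  ],
)

```text
t: 4.28
tool_pos: [0.4847, -0.3314, 0.1855]
tool_rot: [0.673, -0.216, 0.236, -0.667]
wrist_force: [-0.2, 0.4, 0.1]
width: 0.0276
```

```bash
python3 -c "
from h import *
st([.487,-.325,.095])"
```

```text
t 4.28 tcp [ 0.4847 -0.3314  0.1855] jaw [ 0.795 -0.606  0.029] fing [ 0.023 -0.017 -1.   ] yaw -37.3 w 0.0276 F [-0.2  0.4  0.1] q [-0.79  0.14  1.78  0.01  1.19 -0.15]
units [ 0.0058  0.016  -0.2263]
```

carry_out(
  series=[
    {"translation":[0.0058,0.016,-0.11],"twist":[0,0,0],"claw":1},
    {"translation":[0,0,-0.115],"twist":[0,0,0],"claw":1},
    {"translation":[0,0,0],"twist":[0,0,0],"claw":1},
    {"translation":[0,0,0],"twist":[0,0,0],"claw":-0.2},
    {"translation":[0,0,0],"twist":[0,0,0],"claw":-0.2},
    {"translation":[0,0,0],"twist":[0,0,0],"claw":-0.2},
    {"translation":[0,0,0.13],"twist":[0,0,0],"claw":-0.2},
    {"translation":[0,0,0.12],"twist":[0,0,0],"claw":-0.2},
    {"translation":[0.0297,0.13,-0.018],"twist":[0,0,-0.1086],"claw":-0.7},
    {"translation":[0.0297,0.13,-0.018],"twist":[0,0,-0.1086],"claw":-0.7},
    {"translation":[0.0297,0.13,-0.018],"twist":[0,0,-0.1086],"claw":-0.7},
    {"translation":[0.0297,0.13,-0.018],"twist":[0,0,-0.1086],"claw":-0.7},
    {"translation":[0.0297,0.13,-0.018],"twist":[0,0,-0.1086],"claw":-0.7},
    {"translation":[0.0297,0.13,-0.018],"twist":[0,0,-0.1086],"claw":-0.7},
    {"translation":[0.0297,0.13,-0.018],"twist":[0,0,-0.1086],"claw":-0.7},
    {"translation":[0,0,0],"twist":[0,0,0],"claw":-0.7},
  ],
)

```text
t: 6.28
tool_pos: [0.5786, 0.041, 0.1674]
tool_rot: [0.433, -0.551, 0.584, -0.41]
wrist_force: [-0.2, -0.0, 0.2]
width: 0.0729
```

```bash
python3 -c "
from h import *
st([.570,.040,.018])"
```

```text
t 6.28 tcp [0.5786 0.041  0.1674] jaw [-0.288 -0.956  0.054] fing [ 0.001 -0.057 -0.998] yaw -106.8 w 0.0729 F [-0.2 -0.   0.2] q [-0.1   0.16  1.79 -0.06  1.18  1.79]
units [-0.0216 -0.0026 -0.3736]
```

carry_out(
  series=[
    {"translation":[-0.0216,-0.0026,-0.1],"twist":[0.036,0,0.012],"claw":-0.7},
    {"translation":[0,0,-0.12],"twist":[0,0,0],"claw":-0.7},
    {"translation":[0,0,-0.1],"twist":[0,0,0],"claw":-0.7},
    {"translation":[0,0,-0.05],"twist":[0,0,0],"claw":-0.7},
    {"translation":[0,0,0],"twist":[0,0,0],"claw":1},
    {"translation":[0,0,0],"twist":[0,0,0],"claw":1},
    {"translation":[0,0,0],"twist":[0,0,0],"claw":1},
    {"translation":[0,0,0],"twist":[0,0,0],"claw":1},
  ],
)

```text
t: 7.28
tool_pos: [0.5767, 0.0347, 0.0266]
tool_rot: [0.422, -0.558, 0.568, -0.433]
wrist_force: [0.1, 0.2, 0.1]
width: 0.0434
```

```bash
python3 -c "
from h import *
st([.484,-.349,.2])
im,d=bot.grab_frame('scene'); cv2.imwrite('pics/s2.png',im[:,:,::-1])"
```

```text
t 7.28 tcp [0.5767 0.0347 0.0266] jaw [-0.268 -0.963 -0.003] fing [ 0.022 -0.003 -1.   ] yaw -105.5 w 0.0434 F [0.1 0.2 0.1] q [-0.14  0.36  1.86  0.    0.91  1.71]
units [-0.2318 -0.9593  0.4334]
```

View pics/s2.png

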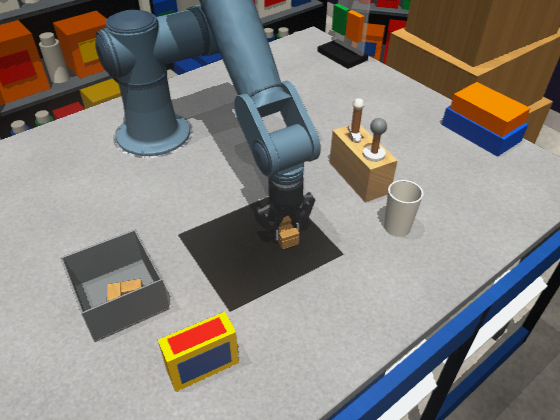

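The corner lies in the bin at (125,290) and the block is between the fingers at (288,236). Next is carrying the block over.

carry_out(
  series=[
    {"translation":[0,0,0.13],"twist":[0,0,0],"claw":1},
    {"translation":[0,0,0.13],"twist":[0,0,0],"claw":1},
    {"translation":[0,0,0.13],"twist":[0,0,0],"claw":1},
    {"translation":[-0.029,-0.115,0.02],"twist":[0,0,0],"claw":1},
    {"translation":[-0.029,-0.12,0],"twist":[0,0,0],"claw":1},
    {"translation":[-0.029,-0.12,0],"twist":[0,0,0],"claw":1},
    {"translation":[-0.029,-0.12,0],"twist":[0,0,0],"claw":1},
    {"translation":[-0.029,-0.12,0],"twist":[0,0,0],"claw":1},
    {"translation":[-0.029,-0.12,0],"twist":[0,0,0],"claw":1},
    {"translation":[-0.029,-0.12,0],"twist":[0,0,0],"claw":1},
    {"translation":[-0.029,-0.1,0],"twist":[0,0,0],"claw":1},
    {"translation":[0,0,0],"twist":[0,0,0],"claw":1},
  ],
)

```text
t: 8.82
tool_pos: [0.4793, -0.3498, 0.2016]
tool_rot: [0.423, -0.553, 0.571, -0.436]
wrist_force: [-0.0, 0.3, 0.1]
width: 0.0431
```

```bash
python3 -c "
from h import *
st([.484,-.349,.1])"
```

```text
t 8.82 tcp [ 0.4793 -0.3498  0.2016] jaw [-0.263 -0.965  0.   ] fing [ 0.03  -0.009 -0.999] yaw -105.2 w 0.0431 F [-0.   0.3  0.1] q [-0.83  0.13  1.76  0.02  1.22  1.  ]
units [ 0.0117  0.002  -0.254 ]
```

carry_out(
  series=[
    {"translation":[0.0117,0.002,-0.12],"twist":[0,0,0],"claw":1},
    {"translation":[0,0,-0.13],"twist":[0,0,0],"claw":1},
    {"translation":[0,0,0],"twist":[0,0,0],"claw":1},
    {"translation":[0,0,0],"twist":[0,0,0],"claw":-0.5},
    {"translation":[0,0,0],"twist":[0,0,0],"claw":-0.5},
    {"translation":[0,0,0],"twist":[0,0,0],"claw":-0.5},
    {"translation":[0,0,0.13],"twist":[0,0,0],"claw":-0.5},
    {"translation":[0,0,0.13],"twist":[0,0,0],"claw":-0.5},
    {"translation":[0,0.1,0.13],"twist":[0,0,0.11],"claw":-0.5},
    {"translation":[0,0.12,0.1],"twist":[0,0,0.11],"claw":-0.5},
    {"translation":[0,0.12,0],"twist":[0,0,0.11],"claw":-0.5},
    {"translation":[-0.01,0.12,0],"twist":[0,0,0.11],"claw":-0.5},
    {"translation":[-0.01,0.12,0],"twist":[0,0,0.11],"claw":-0.5},
    {"translation":[-0.01,0.12,0],"twist":[0,0,0.11],"claw":-0.5},
    {"translation":[-0.01,0.12,0],"twist":[0,0,0.11],"claw":-0.5},
    {"translation":[-0.01,0.12,0],"twist":[0,0,0.07],"claw":-0.5},
    {"translation":[0,0,0],"twist":[0,0,0],"claw":-0.5},
  ],
)

```text
t: 10.95
tool_pos: [0.4679, 0.0328, 0.3223]
tool_rot: [-0.67, 0.149, -0.181, 0.704]
wrist_force: [-0.3, -0.5, -0.4]
width: 0.0643
```

```bash
cat > kin.py <<'E'
from h import *
from scipy.optimize import least_squares
D=[([-1.278,.245,1.558,0,1.339,-.174],[.2924,-.5799,.2382]),([-.34,.07,1.95,0,1.12,.31],[.5231,-.066,.1416]),([-.37,.27,1.98,-.01,.86,.28],[.5216,-.0853,.0194]),
([-.79,.14,1.78,.01,1.19,-.15],[.4847,-.3314,.1855]),([-.1,.16,1.79,-.06,1.18,1.79],[.5786,.041,.1674]),([-.14,.36,1.86,0,.91,1.71],[.5767,.0347,.0266]),([-.83,.13,1.76,.02,1.22,1.],[.4793,-.3498,.2016])]
s=bot.read_state(); D.append((s["joint_positions"],s["tool_pos"]))
Rz=lambda a:R.from_euler('z',a); Ry=lambda a:R.from_euler('y',a)
def fk(p,q):
    a,h,L1,e,L2,L3,lat=p
    A=Rz(q[0]); B=A*Ry(q[1]); C=B*Ry(q[2])*Rz(-q[3]*1.0); T=C*Ry(q[4])
    x=A.apply([a,lat,h])+B.apply([0,0,L1])+(B*Ry(q[2])).apply([e,0,L2])+T.apply([0,0,L3])
    return x,T.apply([0,0,1])
f=lambda p:np.concatenate([np.r_[fk(p,q)[0]-np.array(x)] for q,x in D]+[.02*(np.array(p)-[0,.2,.6,0,.55,.28,.113])])
r=least_squares(f,[0,.2,.6,0,.55,.28,.113]); P=r.x
if __name__=="__main__":
    st(); print(P.round(3),np.abs(r.fun[:-7]).max().round(4))
    lo=[-3.13,-1.02,.13,-.95,.21];hi=[3.13,2.26,2.54,4.09,2.88]
    def sol(pos,d):
        best=None
        for q4 in (.5,1.5,2.3):
            g=lambda q:np.r_[fk(P,q)[0]-pos,.3*(fk(P,q)[1]-d)]
            o=least_squares(g,[.2,.3,1.8,q4,1.],bounds=(lo,hi))
            if best is None or o.cost<best.cost: best=o
        return best
    for ang in (40,60,80,100):
      for el in (0,-20):
        c,sn=np.cos(np.radians(ang)),np.sin(np.radians(ang)); k=np.cos(np.radians(el)); d=np.array([c*k,sn*k,np.sin(np.radians(el))])
        for back,z in ((.12,.16),(0,.16),(0,.31)):
            o=sol(np.array([.475,.345,z])+(.011-back)*d,d); print(ang,el,back,z,"err",round((2*o.cost)**.5,4),o.x.round(2))
E
python3 kin.py
python3 - <<'E'
from h import *
im,d=bot.grab_frame("top"); cv2.imwrite("pics/t2.png",im[:,:,::-1])
E
```

```text
t 10.95 tcp [0.4679 0.0328 0.3223] jaw [ 0.89  -0.455  0.033] fing [ 0.056  0.036 -0.998] yaw -27.1 w 0.0643 F [-0.3 -0.5 -0.4] q [-0.2  -0.29  1.94  0.05  1.45  0.27]
[ 0.011 -0.088  0.391  0.055  0.565 -0.132  0.112] 0.0072
40 0 0.12 0.16 err 0.0085 [0.45 0.1  1.62 4.09 0.29]
40 0 0 0.16 err 0.0141 [0.49 0.4  1.27 4.09 0.23]
40 0 0 0.31 err 0.0 [ 0.49  0.38  1.03 -0.93  0.26]
40 -20 0.12 0.16 err 0.0 [ 0.45  0.1   1.64 -0.9   0.3 ]
40 -20 0 0.16 err 0.0 [ 0.48  0.41  1.34 -0.87  0.26]
40 -20 0 0.31 err 0.0 [ 0.48  0.35  1.15 -0.46  0.47]
60 0 0.12 0.16 err 0.0724 [0.47 0.11 1.62 4.09 0.56]
60 0 0 0.16 err 0.066 [0.56 0.37 1.32 4.09 0.47]
60 0 0 0.31 err 0.0529 [ 0.56  0.39  1.   -0.95  0.49]
60 -20 0.12 0.16 err 0.0445 [ 0.46  0.1   1.64 -0.95  0.58]
60 -20 0 0.16 err 0.0381 [ 0.55  0.4   1.35 -0.95  0.49]
60 -20 0 0.31 err 0.0 [ 0.55  0.33  1.18 -0.86  0.64]
80 0 0.12 0.16 err 0.1304 [0.48 0.11 1.6  4.09 0.85]
80 0 0 0.16 err 0.1145 [0.62 0.32 1.37 4.09 0.73]
80 0 0 0.31 err 0.1075 [ 0.62  0.36  1.04 -0.95  0.72]
80 -20 0.12 0.16 err 0.079 [ 0.45  0.09  1.66 -0.95  0.89]
80 -20 0 0.16 err 0.0746 [ 0.59  0.35  1.42 -0.95  0.75]
80 -20 0 0.31 err 0.0281 [ 0.6   0.28  1.24 -0.95  0.87]
100 0 0.12 0.16 err 0.1722 [0.47 0.07 1.58 4.09 1.22]
100 0 0 0.16 err 0.1559 [0.66 0.23 1.43 4.09 1.02]
100 0 0 0.31 err 0.1557 [ 0.66  0.26  1.21 -0.95  1.  ]
100 -20 0.12 0.16 err 0.091 [ 0.44  0.07  1.71 -0.95  1.24]
100 -20 0 0.16 err 0.0952 [ 0.62  0.26  1.56 -0.95  1.04]
100 -20 0 0.31 err 0.064 [ 0.63  0.19  1.36 -0.95  1.13]
```

View pics/t2.png

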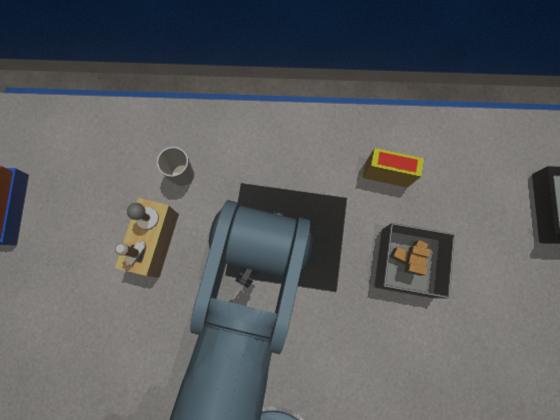

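Both pieces now lie in the bin around (412,258), the mat is clear, and the stand is unchanged. My kinematic fit used the wrong roll sign and left the tool length free, so I refit with both fixed.

```bash
sed -i 's/Rz(-q\[3\]\*1.0)/Rz(q[3])/' kin.py
python3 - <<'E'
from h import *
im,d=bot.grab_frame("top"); P=cloud("top",d)
for v in range(205,300,12): print(v,P[v,262].round(3),P[v,245].round(3))
E
for L in .20 .26 .32; do sed "s/^f=.*/P0=[0,.1+$L,.5,0,.55,$L,.113]/; s/^r=.*/f=lambda p:np.concatenate([fk(p,q)[0]-np.array(x) for q,x in D]+[np.array([.02,.02,.02,.02,.02,5,.02])*(np.array(p)-P0)])\nr=least_squares(f,P0); P=r.x/" kin.py > k2.py; echo L $L; python3 k2.py | tail -n +2; done; cp k2.py kin.py
```

```text
205 [0.63  0.049 0.01 ] [0.629 0.096 0.007]
217 [0.48  0.022 0.599] [0.478 0.043 0.605]
229 [0.463 0.021 0.608] [0.462 0.042 0.61 ]
241 [0.448 0.02  0.608] [0.448 0.041 0.608]
253 [0.434 0.02  0.602] [0.434 0.041 0.603]
265 [0.421 0.02  0.592] [0.421 0.042 0.581]
277 [0.434 0.041 0.004] [0.413 0.054 0.42 ]
289 [0.403 0.04  0.   ] [0.401 0.085 0.001]
L .20
[0.001 0.23  0.415 0.065 0.568 0.2   0.112] 0.0034
40 0 0.12 0.16 err 0.0169 [ 0.16 -0.05  2.54  2.49  1.03]
40 0 0 0.16 err 0.0 [0.31 0.17 2.28 2.65 0.94]
40 0 0 0.31 err 0.0 [ 0.31 -0.22  2.28  2.43  0.62]
40 -20 0.12 0.16 err 0.0049 [ 0.18 -0.46  2.54  1.78  0.5 ]
40 -20 0 0.16 err 0.0 [0.32 0.01 2.27 2.3  0.48]
40 -20 0 0.31 err 0.0 [ 0.32 -0.29  2.21  1.49  0.35]
60 0 0.12 0.16 err 0.0 [-0.11  0.01  2.46  1.9   1.32]
60 0 0 0.16 err 0.0 [0.18 0.21 2.23 2.14 1.14]
60 0 0 0.31 err 0.0 [ 0.18 -0.15  2.22  1.96  0.97]
60 -20 0.12 0.16 err 0.0 [-0.06 -0.29  2.44  1.5   1.  ]
60 -20 0 0.16 err 0.0 [0.2  0.06 2.22 1.77 0.81]
60 -20 0 0.31 err 0.0 [ 0.2  -0.23  2.16  1.43  0.8 ]
80 0 0.12 0.16 err 0.0 [-0.17  0.22  2.22  1.57  1.57]
80
[... 2571 characters left out ...]
0 0.31 err 0.0 [-0.06 -0.35  2.41  1.45  1.01]
80 0 0.12 0.16 err 0.0 [-0.47  0.55  2.17  1.3   1.69]
80 0 0 0.16 err 0.0 [-0.17  0.56  2.13  1.57  1.57]
80 0 0 0.31 err 0.0 [-0.17  0.14  2.22  1.57  1.57]
80 -20 0.12 0.16 err 0.0 [-0.41  0.12  2.26  1.17  1.47]
80 -20 0 0.16 err 0.0 [-0.13  0.27  2.2   1.38  1.27]
80 -20 0 0.31 err 0.0 [-0.13 -0.09  2.2   1.29  1.35]
100 0 0.12 0.16 err 0.0 [-0.34  0.71  1.82  1.13  1.86]
100 0 0 0.16 err 0.0 [-0.14  0.68  1.88  1.31  1.74]
100 0 0 0.31 err 0.0 [-0.14  0.35  1.96  1.36  1.8 ]
100 -20 0.12 0.16 err 0.0 [-0.3   0.39  1.92  1.    1.66]
100 -20 0 0.16 err 0.0 [-0.1   0.44  1.95  1.14  1.5 ]
100 -20 0 0.31 err 0.0 [-0.1   0.15  1.95  1.13  1.62]
```

carry_out(
  series=[
    {"translation":[0,0.08,0.005],"twist":[0.104,-0.04,0],"claw":-0.2},
    {"translation":[0,0.08,0.005],"twist":[0.104,-0.04,0],"claw":-0.2},
    {"translation":[0,0.08,0.005],"twist":[0.104,-0.04,0],"claw":-0.2},
    {"translation":[0,0.08,0.005],"twist":[0.104,-0.04,0],"claw":-0.2},
    {"translation":[0,0.08,0.005],"twist":[0.104,-0.04,0],"claw":-0.2},
    {"translation":[0,0.08,0.005],"twist":[0.104,-0.04,0],"claw":-0.2},
    {"translation":[0,0,0],"twist":[0,0,0],"claw":-0.2},
  ],
)

```text
t: 11.92
tool_pos: [0.4729, 0.2181, 0.3381]
tool_rot: [-0.203, 0.089, -0.219, 0.95]
wrist_force: [0.0, -0.6, 0.5]
width: 0.0509
```

```bash
cat >> h.py <<'E'
def rot(az,el,goal):
    st(goal); s=bot.read_state(); a,e=np.radians([az,el]); y=np.array([np.cos(a)*np.cos(e),np.sin(a)*np.cos(e),np.sin(e)]); x=np.array([np.sin(a),-np.cos(a),0])
    G=np.stack([x,y,np.cross(x,y)],1); v=(R.from_matrix(G)*R.from_quat(s["tool_rot"]).inv()).as_rotvec()
    print("twist units",(v/(np.pi/2)).round(4),"deg",np.degrees(np.linalg.norm(v)).round(1))
E
python3 -c "
from h import *
rot(70,-10,[.477,.350,.31])"
```

```text
t 11.93 tcp [0.4729 0.2181 0.3381] jaw [ 0.888 -0.452 -0.081] fing [ 0.38   0.822 -0.424] yaw -27.0 w 0.0509 F [ 0.  -0.6  0.5] q [-0.26 -0.41  2.25  1.18  1.3  -0.09]
units [ 0.0104  0.3297 -0.0703]
twist units [ 0.1343 -0.1144  0.0703] deg 17.1
```

carry_out(
  series=[
    {"translation":[0.0035,0.11,0],"twist":[0.045,-0.038,0.0234],"claw":-0.2},
    {"translation":[0.0035,0.11,0],"twist":[0.045,-0.038,0.0234],"claw":-0.2},
    {"translation":[0.0035,0.11,0],"twist":[0.045,-0.038,0.0234],"claw":-0.2},
    {"translation":[0,0,0],"twist":[0,0,0],"claw":-0.2},
    {"translation":[0,0,0],"twist":[0,0,0],"claw":-0.2},
  ],
)

```text
t: 12.55
tool_pos: [0.4846, 0.3474, 0.3458]
tool_rot: [-0.087, 0.007, -0.177, 0.98]
wrist_force: [-0.8, -0.1, -0.7]
width: 0.0511
```

```bash
python3 -c "
from h import *
rot(70,-10,[.477,.350,.158])
a,_=bot.grab_frame('scene'); b,_=bot.grab_frame('wrist'); cv2.imwrite('pics/s3.png',np.hstack([a[30:330,200:500],cv2.resize(b,(400,300))])[:,:,::-1])"
```

```text
t 12.55 tcp [0.4846 0.3474 0.3458] jaw [ 0.937 -0.348  0.017] fing [ 0.346  0.922 -0.173] yaw -20.4 w 0.0511 F [-0.8 -0.1 -0.7] q [ 0.02 -0.21  2.21  1.56  1.16 -0.41]
units [-0.0191  0.0065 -0.4695]
twist units [0.0034 0.0102 0.0042] deg 1.0
```

View pics/s3.png

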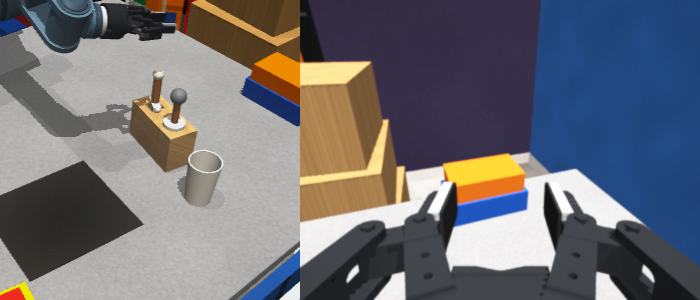

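The gripper is level above the sword, with the stand, wand and tumbler clear of it. I'll descend around the pommel in steps.

carry_out(
  series=[
    {"translation":[-0.0191,0.0065,-0.04],"twist":[0.0034,0.0102,0.0042],"claw":-0.2},
    {"translation":[0,0,-0.08],"twist":[0,0,0],"claw":-0.2},
    {"translation":[0,0,-0.08],"twist":[0,0,0],"claw":-0.2},
    {"translation":[0,0,0],"twist":[0,0,0],"claw":-0.2},
  ],
)

```text
t: 13.15
tool_pos: [0.4764, 0.3472, 0.2633]
tool_rot: [-0.086, 0.015, -0.175, 0.981]
wrist_force: [-0.2, 0.1, 0.7]
width: 0.0514
```

```bash
python3 -c "
from h import *
rot(70,-10,[.477,.350,.158])
b,_=bot.grab_frame('wrist'); cv2.imwrite('pics/w1.png',b[:,:,::-1])"
```

```text
t 13.15 tcp [0.4764 0.3472 0.2633] jaw [ 0.938 -0.346  0.001] fing [ 0.341  0.924 -0.174] yaw -20.3 w 0.0514 F [-0.2  0.1  0.7] q [ 0.02 -0.07  2.26  1.64  1.17 -0.61]
units [ 0.0016  0.0069 -0.2633]
twist units [0.0006 0.0004 0.0028] deg 0.3
```

View pics/w1.png

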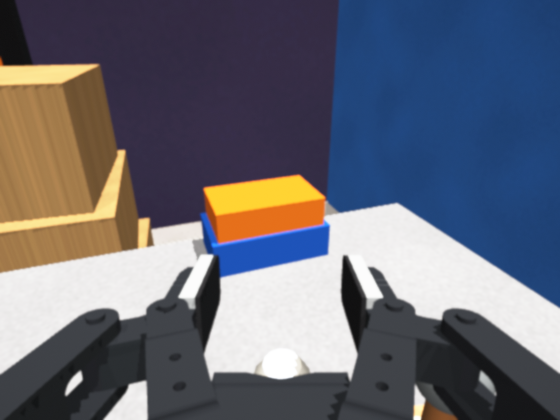

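The pommel at (282,365) is centred between the fingers at about 208 and 355, and the wand is clear to the right at about (440,395). Continuing down, then closing.

carry_out(
  series=[
    {"translation":[0.0016,0.0069,-0.06],"twist":[0,0,0],"claw":-0.2},
    {"translation":[0,0,-0.06],"twist":[0,0,0],"claw":-0.2},
    {"translation":[0,0,-0.06],"twist":[0,0,0],"claw":-0.2},
    {"translation":[0,0,-0.06],"twist":[0,0,0],"claw":-0.2},
    {"translation":[0,0,0],"twist":[0,0,0],"claw":-0.2},
  ],
)

```text
t: 13.82
tool_pos: [0.4822, 0.3496, 0.1765]
tool_rot: [-0.083, 0.006, -0.177, 0.981]
wrist_force: [0.8, -0.1, 0.1]
width: 0.0515
```

```bash
python3 -c "
from h import *
rot(70,-10,[.477,.350,.158])"
```

```text
t 13.82 tcp [0.4822 0.3496 0.1765] jaw [ 0.938 -0.347  0.017] fing [ 0.345  0.924 -0.165] yaw -20.3 w 0.0515 F [ 0.8 -0.1  0.1] q [ 0.02  0.17  2.24  1.75  1.2  -0.87]
units [-0.013   0.0009 -0.0464]
twist units [-0.0016  0.0124  0.0036] deg 1.2
```

carry_out(
  series=[
    {"translation":[-0.013,0,-0.05],"twist":[0,0.0124,0.0036],"claw":-0.2},
    {"translation":[0,0,0],"twist":[0,0,0],"claw":1},
    {"translation":[0,0,0],"twist":[0,0,0],"claw":1},
    {"translation":[0,0,0],"twist":[0,0,0],"claw":1},
    {"translation":[0,0,0],"twist":[0,0,0],"claw":1},
    {"translation":[0,0,0],"twist":[0,0,0],"claw":1},
  ],
  grip_force=50,
)

```text
t: 14.58
tool_pos: [0.4811, 0.3497, 0.1648]
tool_rot: [-0.082, 0.009, -0.174, 0.981]
wrist_force: [-0.0, -0.1, -1.0]
width: 0.0206
```

```bash
python3 -c "
from h import *
rot(70,-10,[.477,.350,.310])"
```

```text
t 14.57 tcp [0.4811 0.3497 0.1648] jaw [ 0.94  -0.342  0.011] fing [ 0.339  0.926 -0.165] yaw -20.0 w 0.0206 F [-0.  -0.1 -1. ] q [ 0.02  0.21  2.24  1.75  1.21 -0.89]
units [-0.0102  0.0007  0.363 ]
twist units [-0.0029  0.0084  0.0001] deg 0.8
```

carry_out(
  series=[
    {"translation":[0,0,0.05],"twist":[0,0,0],"claw":1},
    {"translation":[0,0,0.05],"twist":[0,0,0],"claw":1},
    {"translation":[0,0,0.05],"twist":[0,0,0],"claw":1},
  ],
)

```text
t: 14.95
tool_pos: [0.4799, 0.3497, 0.2241]
tool_rot: [-0.083, 0.012, -0.173, 0.981]
wrist_force: [-0.2, -0.2, -0.8]
width: 0.0199
```

```bash
python3 -c "
from h import *
rot(70,-10,[.481,.350,.310])"
```

```text
t 14.95 tcp [0.4799 0.3497 0.2241] jaw [ 0.94  -0.342  0.006] fing [ 0.338  0.926 -0.167] yaw -20.0 w 0.0199 F [-0.2 -0.2 -0.8] q [ 0.02  0.04  2.25  1.69  1.18 -0.73]
units [0.0027 0.0008 0.2147]
twist units [-0.0025  0.0049  0.0001] deg 0.5
```

carry_out(
  series=[
    {"translation":[0.001,0,0.06],"twist":[0,0,0],"claw":1},
    {"translation":[0.001,0,0.06],"twist":[0,0,0],"claw":1},
    {"translation":[0.001,0,0.06],"twist":[0,0,0],"claw":1},
    {"translation":[0.001,0,0.06],"twist":[0,0,0],"claw":1},
    {"translation":[0,0,0],"twist":[0,0,0],"claw":1},
    {"translation":[0,0,0],"twist":[0,0,0],"claw":1},
  ],
)

```text
t: 15.7
tool_pos: [0.4801, 0.3497, 0.3226]
tool_rot: [-0.084, 0.012, -0.173, 0.981]
wrist_force: [0.4, 0.1, -1.6]
width: 0.0204
```

```bash
python3 -c "
from h import *
st()
a,_=bot.grab_frame('scene'); cv2.imwrite('pics/s4.png',np.hstack([cv2.resize(a[0:240,160:480],None,fx=2,fy=2)])[:,:,::-1])"
```

```text
t 15.7 tcp [0.4801 0.3497 0.3226] jaw [ 0.94  -0.341  0.006] fing [ 0.337  0.926 -0.168] yaw -19.9 w 0.0204 F [ 0.4  0.1 -1.6] q [ 0.02 -0.18  2.23  1.59  1.16 -0.46]
```

View pics/s4.png

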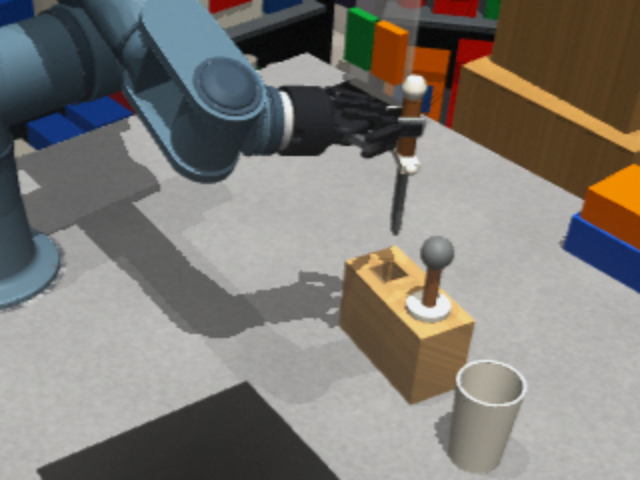

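The sword is drawn and upright in the fingers, tip near (398,232) in the crop, above the stand. The stand and wand are undisturbed. Now I swing it level while moving over the mat.

carry_out(
  series=[
    {"translation":[0,-0.1,0],"twist":[0,0,0],"claw":1},
    {"translation":[0,-0.1,0],"twist":[0,0,0],"claw":1},
    {"translation":[0.02,-0.09,0],"twist":[-0.1,0.036,0],"claw":1},
    {"translation":[0.025,-0.09,0],"twist":[-0.1,0.036,0],"claw":1},
    {"translation":[0.025,-0.09,0],"twist":[-0.1,0.036,0],"claw":1},
    {"translation":[0.025,-0.09,0],"twist":[-0.1,0.036,0],"claw":1},
    {"translation":[0.025,-0.09,0],"twist":[-0.1,0.036,0],"claw":1},
    {"translation":[0.025,-0.05,0],"twist":[-0.1,0.036,0],"claw":1},
    {"translation":[0,0,0],"twist":[0,0,0],"claw":1},
  ],
)

```text
t: 16.88
tool_pos: [0.5347, 0.0609, 0.3086]
tool_rot: [-0.556, 0.109, -0.142, 0.812]
wrist_force: [0.2, 0.5, -1.4]
width: 0.0201
```

```bash
python3 -c "
from h import *
rot(84,-99.6,[.553,.030,.200])"
```

```text
t 16.88 tcp [0.5347 0.0609 0.3086] jaw [ 0.936 -0.352 -0.018] fing [ 0.11   0.341 -0.933] yaw -20.6 w 0.0201 F [ 0.2  0.5 -1.4] q [-0.27 -0.14  1.86  0.37  1.41  0.04]
units [ 0.0458 -0.0773 -0.2714]
twist units [-0.3343  0.0674  0.1613] deg 34.0
```

carry_out(
  series=[
    {"translation":[0.0115,-0.019,-0.04],"twist":[-0.0836,0.0168,0.0403],"claw":1},
    {"translation":[0.0115,-0.019,-0.04],"twist":[-0.0836,0.0168,0.0403],"claw":1},
    {"translation":[0.0115,-0.019,-0.04],"twist":[-0.0836,0.0168,0.0403],"claw":1},
    {"translation":[0.0115,-0.019,-0.04],"twist":[-0.0836,0.0168,0.0403],"claw":1},
    {"translation":[0,0,0],"twist":[0,0,0],"claw":1},
    {"translation":[0,0,0],"twist":[0,0,0],"claw":1},
  ],
)

```text
t: 17.62
tool_pos: [0.5454, 0.0328, 0.2321]
tool_rot: [0.761, -0.046, 0.023, -0.647]
wrist_force: [0.7, -0.6, -1.3]
width: 0.0205
```

```bash
python3 -c "
from h import *
rot(84,-99.6,[.553,.030,.018])
a,_=bot.grab_frame('scene'); cv2.imwrite('pics/s5.png',np.hstack([cv2.resize(a[80:330,120:420],None,fx=2,fy=2)])[:,:,::-1])"
```

```text
t 17.62 tcp [0.5454 0.0328 0.2321] jaw [ 0.995 -0.1   -0.024] fing [-0.04  -0.16  -0.986] yaw -5.7 w 0.0205 F [ 0.7 -0.6 -1.3] q [-0.07  0.05  1.8  -0.17  1.33  0.07]
units [ 0.0189 -0.007  -0.5353]
twist units [-0.004 -0.015 -0.003] deg 1.4
```

View pics/s5.png

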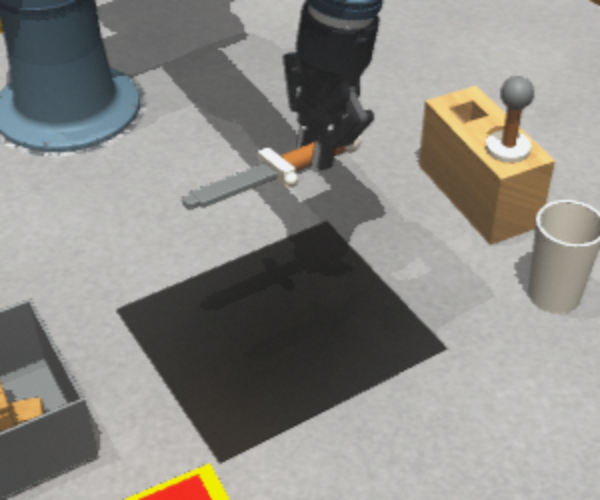

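The sword is level at (190–360, 200–145) with its crossbar roughly flat, pommel toward the stand, and it's in line with the mat. Lowering.

carry_out(
  series=[
    {"translation":[0.0189,-0.007,-0.09],"twist":[-0.004,-0.015,-0.003],"claw":1},
    {"translation":[0,0,-0.11],"twist":[0,0,0],"claw":1},
    {"translation":[0,0,-0.11],"twist":[0,0,0],"claw":1},
    {"translation":[0,0,-0.1],"twist":[0,0,0],"claw":1},
    {"translation":[0,0,0],"twist":[0,0,0],"claw":1},
    {"translation":[0,0,0],"twist":[0,0,0],"claw":1},
  ],
)

```text
t: 18.42
tool_pos: [0.5559, 0.0266, 0.072]
tool_rot: [0.76, -0.04, 0.043, -0.648]
wrist_force: [-0.0, -0.2, -0.2]
width: 0.0205
```

```bash
python3 -c "
from h import *
rot(84,-99.6,[.553,.030,.018])"
```

```text
t 18.43 tcp [0.5559 0.0266 0.072 ] jaw [ 0.993 -0.117  0.014] fing [-0.005 -0.158 -0.987] yaw -6.7 w 0.0205 F [-0.  -0.2 -0.2] q [-0.08  0.26  1.89 -0.19  1.    0.14]
units [-0.0073  0.0084 -0.1349]
twist units [-0.0049  0.0095  0.0077] deg 1.2
```

carry_out(
  series=[
    {"translation":[-0.006,0.0084,-0.06],"twist":[-0.0049,0.0095,0.0077],"claw":1},
    {"translation":[0,0,-0.035],"twist":[0,0,0],"claw":1},
    {"translation":[0,0,-0.02],"twist":[0,0,0],"claw":1},
    {"translation":[0,0,0],"twist":[0,0,0],"claw":1},
    {"translation":[0,0,0],"twist":[0,0,0],"claw":1},
  ],
)

```text
t: 19.05
tool_pos: [0.5599, 0.029, 0.0334]
tool_rot: [0.763, -0.036, 0.04, -0.645]
wrist_force: [0.5, 0.9, -0.9]
width: 0.0202
```

```bash
python3 -c "
from h import *
rot(84,-99.6,[.553,.030,.018])"
```

```text
t 19.05 tcp [0.5599 0.029  0.0334] jaw [ 0.994 -0.106  0.015] fing [-0.003 -0.166 -0.986] yaw -6.1 w 0.0202 F [ 0.5  0.9 -0.9] q [-0.08  0.33  1.88 -0.21  0.93  0.16]
units [-0.0173  0.0025 -0.0386]
twist units [0.0002 0.0097 0.0011] deg 0.9
```

carry_out(
  series=[
    {"translation":[-0.005,0,-0.025],"twist":[0,0,0],"claw":1},
    {"translation":[-0.003,0,-0.015],"twist":[0,0,0],"claw":1},
    {"translation":[0,0,0],"twist":[0,0,0],"claw":1},
  ],
)

```text
t: 19.42
tool_pos: [0.5567, 0.029, 0.0169]
tool_rot: [0.762, -0.035, 0.04, -0.645]
wrist_force: [0.7, -0.6, -0.3]
width: 0.0202
```

carry_out(
  series=[
    {"translation":[0,0,0],"twist":[0,0,0],"claw":0.3},
    {"translation":[0,0,0],"twist":[0,0,0],"claw":-0.1},
    {"translation":[0,0,0],"twist":[0,0,0],"claw":-0.3},
    {"translation":[0,0,0],"twist":[0,0,0],"claw":-0.3},
    {"translation":[0,0.01,0.06],"twist":[0,0,0],"claw":-0.3},
    {"translation":[0,0.02,0.12],"twist":[0,0,0],"claw":-0.3},
    {"translation":[0,0.02,0.14],"twist":[0,0,0],"claw":-0.3},
    {"translation":[-0.14,0,0.05],"twist":[0,0,0],"claw":-0.3},
    {"translation":[-0.12,0,0.05],"twist":[0,0,0],"claw":-0.3},
    {"translation":[0,0,0],"twist":[0,0,0],"claw":-0.3},
    {"translation":[0,0,0],"twist":[0,0,0],"claw":-0.3},
  ],
)

```text
t: 20.8
tool_pos: [0.4514, 0.0493, 0.192]
tool_rot: [0.763, -0.034, 0.043, -0.645]
wrist_force: [-0.0, -0.4, -0.8]
width: 0.0554
```

Run:
```python
from h import *
st()
a,da=bot.grab_frame('scene'); b,db=bot.grab_frame('top')
for n,z in (("sword_tip",.015),("sword_pommel",.018)):
    for c in ("top","scene"):
        for q in bot.place_of(c,n)[:1]:
            p=ray(c,np.array(q["centre"])*[560,420],z); w=np.radians(83.7); e=p[:2]-[.548,-.022]
            print(n,c,round(q["p"],2),p.round(3),"mat xy",round(e@[np.sin(w),-np.cos(w)],3),round(e@[np.cos(w),np.sin(w)],3))
P=cloud("scene",da); z=P[...,2]; m=(da>0)&(z>.012)&(z<.08)&(abs(P[...,0]-.548)<.12)&(abs(P[...,1]+.022)<.16)
print(m.sum(), P[m].min(0).round(3),P[m].max(0).round(3))
print("bin",[ (n,[(round(q["p"],2),ray("top",np.array(q["centre"])*[560,420],.03).round(3)) for q in bot.place_of("top",n)[:1]]) for n in ("corner_centre","block_centre")])
cv2.imwrite("pics/end.png",np.hstack([a[60:400,40:440],b[150:320,100:480].repeat(2,0)[:340,:400]])[:,:,::-1])
```

```text
t 20.8 tcp [0.4514 0.0493 0.192 ] jaw [ 0.994 -0.106  0.022] fing [ 0.004 -0.167 -0.986] yaw -6.1 w 0.0554 F [-0.  -0.4 -0.8] q [-0.05 -0.16  2.08 -0.18  1.22  0.12]
sword_tip top 0.7 [ 0.522 -0.124  0.015] mat xy -0.014 -0.104
sword_tip scene 0.59 [ 0.53  -0.119  0.015] mat xy -0.008 -0.098
sword_pommel top 0.66 [0.566 0.081 0.018] mat xy 0.007 0.105
sword_pommel scene 0.83 [0.571 0.075 0.018] mat xy 0.012 0.099
876 [ 0.52  -0.126  0.012] [0.586 0.078 0.033]
bin [('corner_centre', [(0.78, array([ 0.506, -0.346,  0.03 ]))]), ('block_centre', [(0.77, array([ 0.503, -0.379,  0.03 ]))])]
```

View pics/end.png

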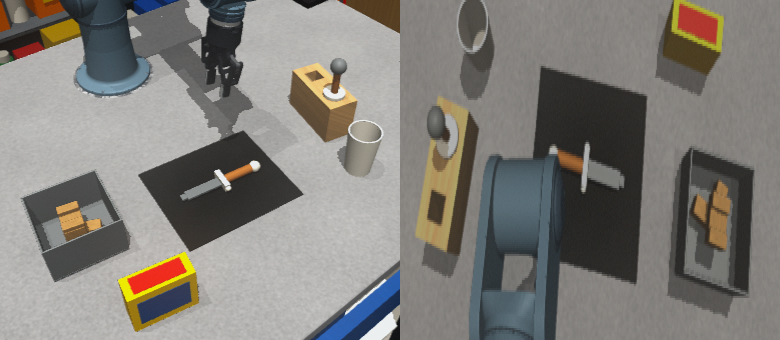

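The sword lies flat on the mat in both views, tip near (182,197) and pommel near (255,166) in the left one. Both packing pieces are low in the bin around (75,218), and everything else stands as before. Handing in.

```bash
python3 -c "
from h import *
a,d=bot.grab_frame('top'); P=cloud('top',d); m=(abs(P[...,0]-.484)<.06)&(abs(P[...,1]+.349)<.06)&(d>0); print('highest in bin',np.percentile(P[m][:,2],99.5).round(3))
bot.sign_off()"
```

```text
highest in bin 0.089
the job is handed in; nothing more can be done
```

The job is handed in at about 21 s of the 72 s allowed; no verdict was reported. I dropped both cardboard pieces into the bin. Then I gripped the sword sideways round its grip, drew it straight up, swung it level and laid it along the mat's long side. The gripper is withdrawn to about 0.19 m above the counter, clear of everything.

**Last checks:**
- **Sword:** both cameras put the tip about 100 mm and the pommel about 100 mm either side of the mat's centre along its 300 mm side, so roughly 45 mm inside each edge. Nothing on the mat stands higher than 33 mm.
- **Packing pieces:** both show inside the bin. The highest point measured there is 89 mm, below the 100 mm rim, so the block probably lies on top of the corner. I did not measure its middle, but that stacking would put it near 65 mm against the 90 mm limit.
- **Stand, wand, tumbler and boxed toy:** they look unmoved in the pictures; I did not measure them again.

**Disagreements:** the top and scene cameras differ by 5 to 8 mm on the sword's ends, which is well inside the margins. In the first top view the network's best guess for the corner's middle was on the stand, so I went by my depth measurements instead.

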